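# Dose one portion at the gated feeding station

### The job

First lift the green algae cleaner off the feeding station's gate and set it down upright in the middle of the cork mat. Then run the red lever along its zigzag slot into the notch by the yellow patch and let go of it for a second so that a portion drops; take it again turned a quarter, fingers in line with the long way of the slot ahead, and run it home to the very end of the branch that the orange clip marks, keeping out of the black one. Leave the other things on the table where they are.

Things in the scene. Friction and masses are not known exactly. Their poses are not given: they have to be found in the camera images.
- station: Fixed white gate plate, 204 x 170, top 95 above the table, of a clear acrylic feeding station clamped on a grey laminate riser board (x -102 to 128, y -95 to 115, top at 60; black clamp on its far edge). Origin at table height under mid-gate; x points along the branches towards the clips, y left, z up. The points below give (x, y) in this frame, mm.
- gate_start (a point): Start of the slot's centre line (-57, 60), at plate height like all these points. The slot is 13 wide for an 8 mm round stem (2.5 play each side), runs 6.5 past each end and turn, and its corners are square: move leg by leg, parallel to the station's x or y.
- bend1 (a point): (-57, 30): first corner; from gate_start the slot comes here along -y, then turns to +x.
- bend2 (a point): (-35, 30): second corner; from here the slot runs along -y, through the junction (-35, -20), into the portion notch.
- junction (a point): (-35, -20): from here a leg runs along +x to the fork. Coming out of the notch, go back +y to here first.
- fork (a point): (13, -20): the slot splits: left to (13, 6) and along +x to the left end (58, 6), or right to (13, -46) and along +x to the right end (58, -46).
- start_guard (a point): Blue guard wall in front of the start leg, x -80 to -75, y 10 to 92; another behind it, x -13 to -8, y 46 to 92. All guards are 36 high (to 131 above the table). Between these the fingers fit only with one on the lever's +y and one on its -y side; grasp it so until the notch.
- divider (a point): Middle of the blue divider between the branches, x 49 to 83, y -27 to -13, 36 high; outer guards beside the branches at x 5 to 83, y 23 to 28 and y -68 to -63. Here the fingers fit only with one on the lever's +x and one on its -x side, so it is regrasped so in the notch.
- hopper (a point): Fixed round food hopper with black lid on the plate, 48 across, its top 163 above the table.
- lever: The gate lever: red square knob 16 x 16 x 30 tall, origin at its centre (118 above the table; knob from 103 to 133), on a steel stem. It keeps the station's orientation (axes parallel to the station's), slides level in the slot only, neither lifts nor turns, takes about 1 to 3 N to move and stays where it is left. It starts in the first leg, station x -57, y 40 to 60.
- portion_notch (a point): Centre of the stem's resting place at the closed end of the portion notch (station -35, -42), at the top of the plate; a yellow patch lies beside it to -y.
- orange_clip: Fixed orange clip, 14 x 24 x 23 tall, standing on the plate 47 mm beyond the end of the branch to choose; its origin is under its centre, its x axis parallel to the station's. It marks the left or the right branch.
- orange_end (a point): Where the stem's centre is when the lever is fully home in the branch marked orange, at plate height (47 mm in -x of the clip's origin).
- black_clip: The same clip in black, beyond the other branch, which is not wanted.
- cleaner: Loose green magnetic algae cleaner, 0.08 to 0.17 kg: base 34 (x) x 50 (y) x 22 high with a grip rib 14 thick (x) x 44 (y) from 22 to 52 above its origin, which is under its centre. It lies on the gate plate across the slot, upright, origin at height 95. Pinch the rib across its x.
- mat: Fixed cork mat 110 x 110 x 4 on the table, left or right of the station; origin under its centre, on the table.
- tray: Fixed grey tray 170 x 90 x 18 that holds the tweezers, on the side without the mat; origin under its centre.
- tweezers: Loose steel tweezers, 145 long, 8 high, lying in the tray; leave alone. Origin under its middle.
- stone: Loose smooth grey river stone, 60 across, 32 high, beyond the mat; leave alone. Origin under its centre.
- splitter: Loose white airline splitter, 60 x 44 x 20, beyond the tray; leave alone. Origin under its centre.
- food_jar: Loose jar with yellow cap, 48 across, 62 high, on the table in front of the station (robot side); leave alone. Origin under its centre.
- test_bottle: Loose amber bottle, 28 across, 70 high, on the table in front of the station (robot side); leave alone. Origin under its centre.
- black_end (a point): Closed end of the other branch, marked black: the lever must not come there.
There are look-alikes about, which are no part of the job. Several things have the shape of the cleaner; the one meant has the colours described above.

How it is judged:
On the way, in this order (a step that is already met when the one before it is completed fails the run):
1. the algae cleaner stands upright on the cork mat, within 25 mm of its middle, let go (horizontal distance between cleaner and mat below 0.025 m and angle between cleaner's own z axis and vertical below 0.1 rad and z of cleaner in the frame of mat below 0.008 m and linear speed of cleaner below 0.02 m/s and contact force between the fingers and cleaner below 0.05 N), for 0.2 s.
2. the lever rests in the portion notch, within 7 mm, let go for half a second (horizontal distance between lever and portion_notch below 0.007 m and contact force between the fingers and lever below 0.05 N and linear speed of lever below 0.01 m/s), for 0.5 s.
At the end, for the whole second after the job is handed in: The lever is at rest within 7 mm of the closed end of the branch marked by the orange clip, and the algae cleaner stands upright (within 0.1 rad) and at rest on the cork mat, its centre within 25 mm of the mat's (horizontal distance between lever and orange_end below 0.007 m and linear speed of lever below 0.01 m/s and horizontal distance between cleaner and mat below 0.025 m and angle between cleaner's own z axis and vertical below 0.1 rad and z of cleaner in the frame of mat below 0.008 m and linear speed of cleaner below 0.02 m/s); the robot touches nothing.
It fails at once if a bystander (tweezers, stone, splitter, jar or bottle) moved more than 15 mm (distance of any of tweezers, stone, splitter, food_jar, test_bottle from where it was at the start of the episode above 0.015 m).
It fails at once if the lever went into the black branch (within 20 mm of its end) (horizontal distance between lever and black_end below 0.02 m).
It also fails if it takes over 64 s, if anything falls off the work surface, if the arm or the gripper's body presses on something with over 40 N, if the wrist force passes 120 N, or if a joint passes its speed limit or range.

### The arm

A 6-joint arm with a two-finger parallel gripper is mounted at the origin on the work surface. World frame = base frame: x ahead of the robot, y to its left, z up, the work surface at z = 0. Lengths are in m, angles in rad, forces in N, time in s.
With the tool pointing down it reaches from about 0.425 to 0.95 m from the base axis. Payload 14.7 kg.
Tool frame: the origin (TCP) lies between the finger pads; the fingertips stand 17 mm ahead of it and the grasp point (between the pads) lies 2 mm behind it; z points along the fingers, y is the direction in which the jaws open and shut (so a half turn about z gives the same grasp; the last joint's range is limited). The gripper opens to 85 mm and grips with 20 to 120 N. Pads are 22 mm wide; open, the fingers measure 114 mm over their backs; the gripper's body (76 mm by 85 mm) begins 54 mm behind the grasp point. The pads swing forward as they close: fully open they stand 13 mm farther back than shut.
Start: joints at [-1.239, 0.48, 1.596, -0, 1.065, -0.047], TCP at [0.24, -0.604, 0.248] pointing down, gripper open.
Joint ranges: [-2.75, 2.75], [-0.82, 2.05], [0.23, 2.67], [-1.56, 4.7], [0.09, 2.69], [-2.92, 2.92]. Speed limits (rad/s): [1.89, 1.89, 2.39, 3.01, 3.01, 3.01].

### API

Orientations are given as a unit quaternion [w, x, y, z].
In Python, from plant import bot, effector, planner, telemetry, vision, order gives the robot as it stands. Calls block until the motion is done:
- bot.move_to(position, orientation): joint-space move of the TCP to a pose.
- bot.move_linear(position, ori=None, vel=0.15): straight line of the TCP; ori=None keeps the orientation; vel is the mean speed in m/s.
- bot.movej(angles): joint-space move.
- effector.command_gripper(opening): opening from 0.0 (shut) to 1.0 (fully open); the grip force is fixed at half the most; returns when the fingers have stopped.
- bot.hold(seconds).
- planner.inverse_kinematics(position, orientation): joint angles nearest the present ones, or None.
- telemetry.observe(): the state.
- vision.snapshot(name): name is "scene" or "top"; returns a dict with "image" (420x560x3 uint8, red, green, blue), "depth" (420x560 float32, m along the optical axis (not along the pixel's ray), 0 where there is no reading), "fx", "fy", "cx", "cy" (pixels), "eye" and "attitude" of the camera in the world. Camera axes: x right, y down, z forward; pixel columns grow to the right and rows downward; lengths in m; the calibration is good to about 2 mm. A picture is of the moment at which its call begins.
A pose or a line that the arm cannot do raises bot.PlanningError and nothing moves.
- order.job_done(): hands the job in, once; it reports no verdict.
The state is a dict: "time": time; "joint_pos": joint angles; "qd": joint speeds; "effort": joint torques, N m; "position": TCP position; "orientation": TCP orientation; "ft_force": force on the tool from outside, world axes, zero at the start; "wrist_torque": the same for the moment, N m; "gripper_width": opening from 0.0 (shut) to 1.0 (fully open).
Only numpy, scipy, OpenCV 4.12 (cv2) and the standard library are available. Lean on these libraries where they do the work, as an engineer would, in place of code of your own. Each camera call takes 0.05 s, during which the arm holds its last target.

## Working session

There is one attempt and no reset: what is moved stays moved. The work goes in short steps, each a Python script; the robot and the scene stay as the last script left them, time stands still between calls to the robot, and variables do not carry over. Pictures are saved under pics/ and viewed, and the job is handed in when it is done.

```bash
mkdir -p pics; ls
cat > h.py <<'E'
from plant import bot, effector, planner, telemetry, vision, order
import numpy as np, cv2
from scipy.spatial.transform import Rotation as R
E
python3 - <<'E'
from h import *
import pickle
for n in("top","scene"):
    s=vision.snapshot(n); pickle.dump(s,open(n+'.pkl','wb'))
    cv2.imwrite(f'pics/{n}0.png',s['image'][:,:,::-1])
    print(n,s['fx'],s['fy'],s['cx'],s['cy'],s['eye'],s['attitude'])
o=telemetry.observe();print(o)
E
```

```text
pics
top 537.4417151476106 537.4417151476106 285.7780534587877 212.78122707359168 [ 0.5366108  -0.01002656  1.16559199] [-0.01882787  0.70744843 -0.70629311  0.0176713 ]
scene 459.0396476911117 459.0396476911117 285.5306086656098 204.1578677524352 [1.23197426 0.23260653 0.71168523] [-0.23996863  0.51269082  0.75313914 -0.33517847]
{'time': 0.1, 'joint_pos': array([-1.23862231e+00,  4.80781767e-01,  1.59682027e+00, -9.30411542e-06,
        1.06510127e+00, -4.66389284e-02]), 'qd': array([-4.90755139e-05, -2.51421655e-03, -9.37062495e-04,  1.38290413e-03,
        7.05806009e-05, -8.39570585e-04]), 'effort': array([-4.86742410e-04, -9.52259016e+01, -4.31041145e+01, -6.42030864e-04,
        5.32632053e-03,  5.00578949e-05]), 'position': array([ 0.24025793, -0.6035814 ,  0.24772485]), 'orientation': array([-5.49098413e-04,  9.82115579e-01,  1.88278202e-01, -8.30407941e-05]), 'ft_force': array([-0.32787923,  0.08219007, -0.51078315]), 'wrist_torque': array([-0.02896732,  0.0268832 ,  0.04232506]), 'gripper_width': 0.9987719949115305}
```

View pics/top0.png

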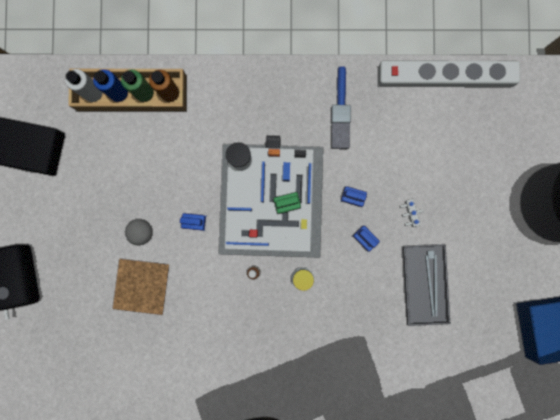

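View pics/scene0.png

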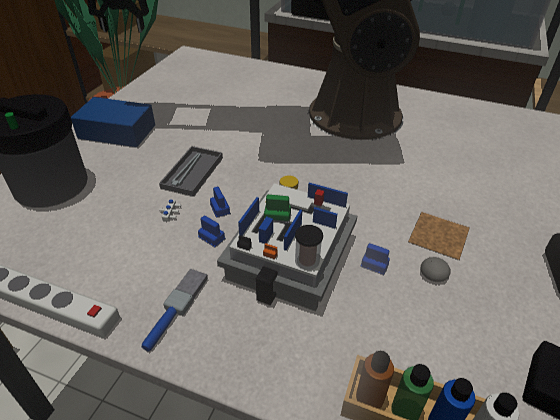

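Run:
```python
import cv2
a=cv2.imread('pics/top0.png')[90:290,170:400]
cv2.imwrite('pics/topc.png',cv2.resize(a,None,fx=3,fy=3,interpolation=2)[:600,:800])
```

```text
(no output)
```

View pics/topc.png

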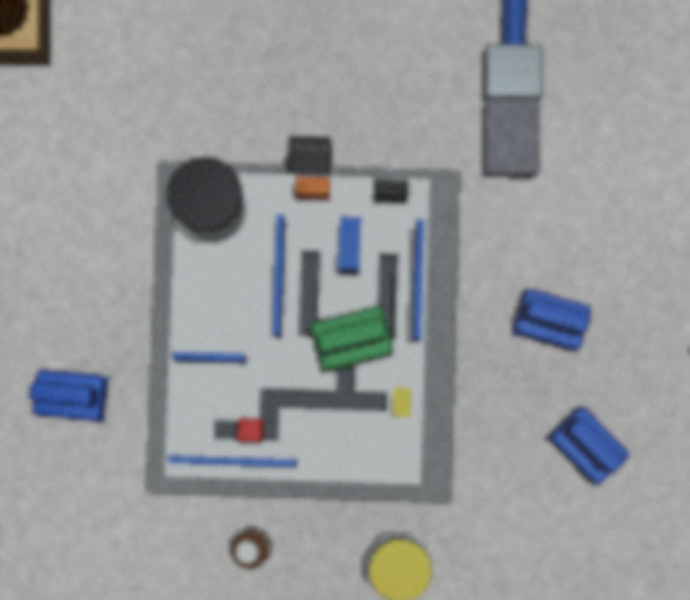

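The top view shows orange at the left branch, the red lever at crop (250,430), the cleaner at crop (352,338), and the mat at about (141,287) in full-image pixels. I'll fit the station pose from the guards and slot.

```bash
cat >> h.py <<'E'
import pickle
def quat(q): return R.from_quat([q[1],q[2],q[3],q[0]])
def ray(s,u,v):
    d=quat(s['attitude']).apply([(u-s['cx'])/s['fx'],(v-s['cy'])/s['fy'],1]); return d
def atz(s,u,v,z):
    d=ray(s,u,v); e=np.array(s['eye']); return e+d*(z-e[2])/d[2]
def proj(s,P):
    p=quat(s['attitude']).inv().apply(np.atleast_2d(P)-s['eye'])
    return np.c_[s['cx']+s['fx']*p[:,0]/p[:,2], s['cy']+s['fy']*p[:,1]/p[:,2]]
E
python3 - <<'E'
from h import *
s=pickle.load(open('top.pkl','rb'))
f=lambda u,v:((u+.5)/3-.5+170,(v+.5)/3-.5+90)
# crop px, station xy, z
C=[((168,459),(-77.5,92),.131),((297,463),(-77.5,10),.131),((173,356),(-10.5,92),.131),((245,358),(-10.5,46),.131),
((280,215),(83,25.5),.131),((277,336),(5,25.5),.131),((419,220),(83,-65.5),.131),((415,341),(5,-65.5),.131),
((349,217),(83,-20),.131),((215,429),(-57,66.5),.095),((386,400),(-35,-48.5),.095),((310,251),(64.5,6),.095),((388,254),(64.5,-46),.095)]
W=np.array([atz(s,*f(*c[0]),c[2])[:2] for c in C]); S=np.array([c[1] for c in C])/1000
from scipy.optimize import least_squares
def tr(p,S): c,n=np.cos(p[2]),np.sin(p[2]); return S@np.array([[c,n],[-n,c]])+p[:2]
r=least_squares(lambda p:(tr(p,S)-W).ravel(),[.55,0,0]); p=r.x
print(p,np.degrees(p[2])); print(((tr(p,S)-W)*1000).round(1))
# depth checks
D=s['depth']
for n,u,v in [('plate',200/3+170,420/3+90),('cleanertop',352/3+170,338/3+90),('lever',250/3+170,430/3+90),('mat',141,287)]:
    print(n,(s['eye'][2]-D[int(v),int(u)]).round(4))
L=atz(s,*f(250,430),.133);d=L[:2]-p[:2];c,n=np.cos(p[2]),np.sin(p[2]);print('lever',L,[c*d[0]+n*d[1],-n*d[0]+c*d[1]])
im=cv2.resize(s['image'][:,:,::-1].copy(),None,fx=6,fy=6,interpolation=2)
def dr(im,P,z,col):
    q=proj(s,np.c_[tr(p,np.array(P)/1000),np.full(len(P),z)]); cv2.polylines(im,[((q+.5)*6-.5).round().astype(int)],False,col,1)
rect=lambda a,b,c,d:[(a,c),(b,c),(b,d),(a,d),(a,c)]
for g in [(-80,-75,10,92),(-13,-8,46,92),(49,83,-27,-13),(5,83,23,28),(5,83,-68,-63)]: dr(im,rect(*g),.131,(0,255,255))
dr(im,rect(-102,128,-95,115),.06,(0,0,255));dr(im,rect(-102,102,-85,85),.095,(0,200,0))
dr(im,[(-57,60),(-57,30),(-35,30),(-35,-42),(-35,-20),(13,-20),(13,6),(58,6)],.095,(255,0,255))
dr(im,[(13,-20),(13,-46),(58,-46)],.095,(255,0,255))
cv2.imwrite('pics/ov.png',im[840:1560,1290:1960][::1,::1][:600+120][:600,:]); cv2.imwrite('pics/ov2.png',im[1080:1560,1290:1960])
im=cv2.resize(s['image'][:,:,::-1],None,fx=6,fy=6,interpolation=2)
cv2.imwrite('pics/cl.png',cv2.resize(s['image'][180:230,260:320,::-1],None,fx=10,fy=10,interpolation=2))
cv2.imwrite('pics/mat.png',cv2.resize(s['image'][245:325,95:185,::-1],None,fx=7,fy=7,interpolation=2))
E
```

```text
[ 0.606417    0.01305467 -0.02786149] -1.5963459056514584
[[-0.8  0. ]
 [-0.7  0.7]
 [ 0.   0.9]
 [-0.1  1.2]
 [ 0.3  0.2]
 [ 0.7  0.8]
 [ 0.9 -1. ]
 [ 1.2 -1.4]
 [ 0.3 -0.7]
 [-0.8  0.9]
 [-1.5 -1.2]
 [ 0.1 -0.2]
 [ 0.6 -0.2]]
plate 0.091
cleanertop 0.1389
lever 0.1314
mat 0.0083
lever [0.550984   0.05458719 0.133     ] [np.float64(-0.05656849917403845), np.float64(0.039972155589631464)]
```

View pics/ov.png

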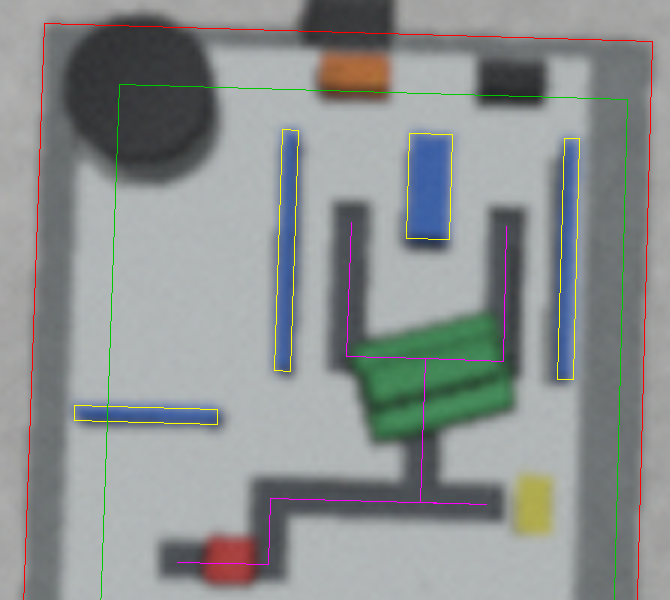

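View pics/cl.png

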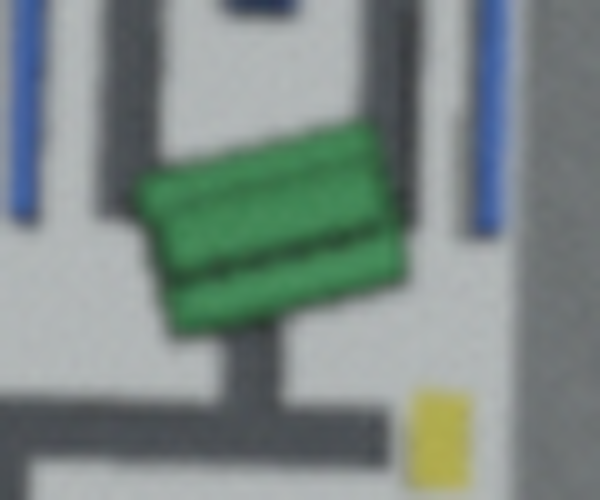

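View pics/mat.png

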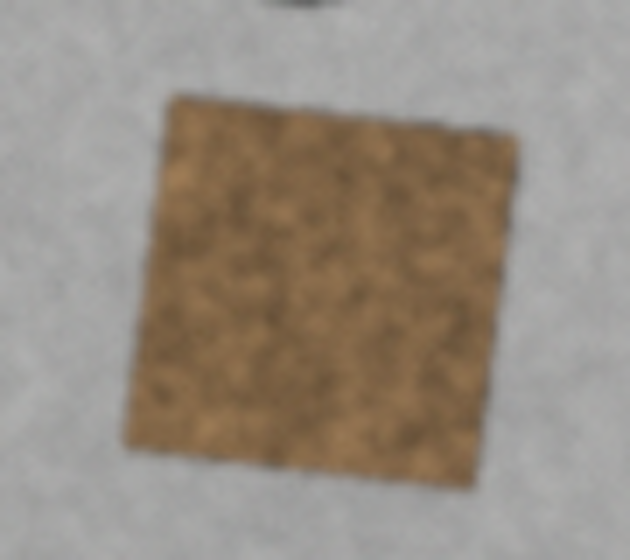

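```bash
cat >> h.py <<'E'
ST=np.array([.606417,.01305467,-.02786149])
def w(x,y,z):  # station mm -> world
    c,n=np.cos(ST[2]),np.sin(ST[2]); x,y=x/1e3,y/1e3
    return np.array([ST[0]+c*x-n*y,ST[1]+n*x+c*y,z])
def down(yaw):  # tool y axis along world heading yaw, tool z down
    y=np.array([np.cos(yaw),np.sin(yaw),0]);z=np.array([0,0,-1.]);x=np.cross(y,z)
    q=R.from_matrix(np.c_[x,y,z]).as_quat(); return np.array([q[3],q[0],q[1],q[2]])
def st(m=''):
    o=telemetry.observe();print(m,'t',round(o['time'],2),'p',np.round(o['position'],4),'F',np.round(o['ft_force'],1),'g',round(o['gripper_width'],3))
    return o
E
python3 - <<'E'
from h import *
s=pickle.load(open('top.pkl','rb'))
f=lambda u,v,k,a,b:((u+.5)/k-.5+a,(v+.5)/k-.5+b)
c=[atz(s,*f(*q,10,260,180),.117) for q in [(138,182),(375,122),(408,280),(178,332)]]
m=[atz(s,*f(*q,7,95,245),.004) for q in [(172,97),(517,133),(475,487),(127,447)]]
for q in(c,m):
    q=np.array(q);print(q.mean(0),np.linalg.norm(np.roll(q,-1,0)-q,axis=1),
     [np.degrees(np.arctan2(*(a)[[1,0]])) for a in (q[0]-q[1],q[3]-q[2],q[0]-q[3],q[1]-q[2])])
cc=np.mean(c,0);mc=np.mean(m,0)
yaw=np.arctan2(*( (c[0]-c[1])+(c[3]-c[2]))[[1,0]])-np.pi/2; print('cleaner yaw',yaw)
for a in(yaw,yaw+np.pi):
  for P in(cc,mc):
    for z in(.05,.139,.26):print(a,P[:2],z,planner.inverse_kinematics([P[0],P[1],z],down(a)))
for a in(np.pi/2,-np.pi/2,0,np.pi):
  for P in((-57,40),(-35,-42),(58,6)):
    print(a,P,planner.inverse_kinematics(w(*P,.125),down(ST[2]+a)))
E
```

```text
[ 0.61103675 -0.01067279  0.117     ] [0.04785297 0.03164455 0.04608537 0.0304191 ] [np.float64(104.33748137607469), np.float64(102.8495708305468), np.float64(15.051716877799318), np.float64(11.794658991230023)]
[0.43832488 0.30362494 0.004     ] [0.10698419 0.10867504 0.10753644 0.10763497] [np.float64(84.1725533752643), np.float64(83.61645735555662), np.float64(-6.352175284799614), np.float64(-6.058656358081068)]
cleaner yaw 0.2374961236551747
0.2374961236551747 [ 0.61103675 -0.01067279] 0.05 [-6.70655399e-02  6.76839950e-01  1.83294539e+00 -4.44089210e-16
  6.31807309e-01 -3.04561664e-01]
0.2374961236551747 [ 0.61103675 -0.01067279] 0.139 [-6.70655399e-02  5.51499225e-01  1.78675434e+00 -4.44089210e-16
  8.03339088e-01 -3.04561664e-01]
0.2374961236551747 [ 0.61103675 -0.01067279] 0.26 [-6.70655399e-02  4.14450263e-01  1.67626055e+00 -4.44089210e-16
  1.05088184e+00 -3.04561664e-01]
0.2374961236551747 [0.43832488 0.30362494] 0.05 [ 5.48949769e-01  6.07937984e-01  2.01706000e+00 -4.44089210e-16
  5.16594673e-01  3.11453645e-01]
0.2374961236551747 [0.43832488 0.30362494] 0.139 [ 5.48
[... 1622 characters left out ...]
64276216e+00]
-1.5707963267948966 (-35, -42) [-1.02075323e-01  5.25122187e-01  1.89081267e+00 -4.44089210e-16
  7.25657801e-01  1.49658249e+00]
-1.5707963267948966 (58, 6) [-1.93623701e-02  6.32101629e-01  1.66393024e+00 -4.44089210e-16
  8.45560785e-01  1.57929545e+00]
0 (-57, 40) [ 4.41043384e-02  5.05744465e-01  1.93156623e+00 -4.44089210e-16
  7.04281956e-01  7.19658284e-02]
0 (-35, -42) [-1.02075323e-01  5.25122187e-01  1.89081267e+00 -4.44089210e-16
  7.25657801e-01 -7.42138332e-02]
0 (58, 6) [-1.93623701e-02  6.32101629e-01  1.66393024e+00 -4.44089210e-16
  8.45560785e-01  8.49911988e-03]
3.141592653589793 (-57, 40) None
3.141592653589793 (-35, -42) None
3.141592653589793 (58, 6) None
```

Run:
```python
from h import *
P=np.array([.611,-.0107]);q=down(.2375)
bot.move_to([*P,.24],q); st('above')
effector.command_gripper(.5); st('open')
bot.move_linear([*P,.139],vel=.15); st('down')
effector.command_gripper(0.0); st('closed')
bot.move_linear([*P,.17],vel=.1); st('lift')
s=vision.snapshot('scene');cv2.imwrite('pics/g1.png',cv2.resize(s['image'][130:330,180:400,::-1],None,fx=3,fy=3,interpolation=2))
```

```text
above t 2.58 p [ 0.611  -0.0115  0.24  ] F [-0.  -0.5  0. ] g 1.004
open t 3.08 p [ 0.611  -0.0107  0.24  ] F [-0.3  0.1 -0.1] g 0.501
down t 3.9 p [ 0.6115 -0.0107  0.1397] F [ 0.3 -0.7 -0.6] g 0.502
closed t 4.27 p [ 0.6116 -0.0107  0.14  ] F [-0.8 -0.   7.6] g 0.153
lift t 4.72 p [ 0.6111 -0.0107  0.1702] F [-0.7 -0.4 -1.2] g 0.152
```

View pics/g1.png

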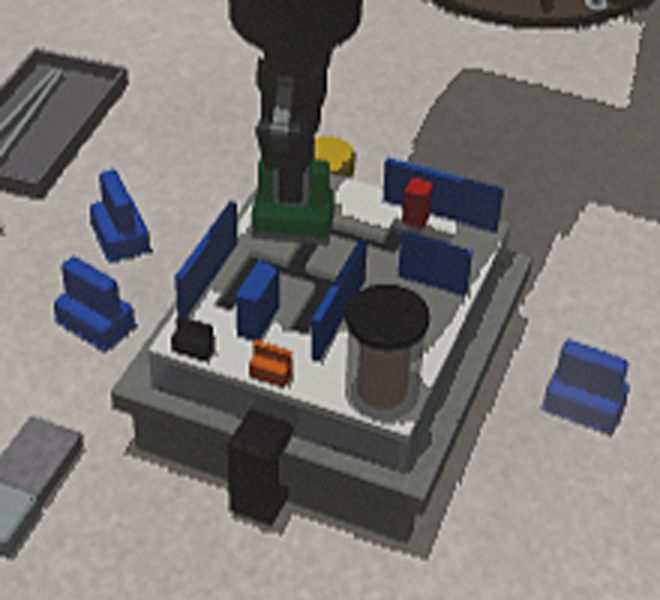

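The cleaner hangs upright in the grip (crop (293,210)) and everything else is undisturbed. Next I'll carry it to the mat.

Run:
```python
from h import *
P=np.array([.4383,.3036]);q=down(.2375)
bot.move_linear([.611,-.0107,.26],vel=.25)
bot.move_to([*P,.2],q); st('over mat')
bot.move_linear([*P,.07],vel=.2); st()
bot.move_linear([*P,.0495],vel=.04); st('down')
effector.command_gripper(.45); bot.hold(.2); st('released')
bot.move_linear([*P,.2],vel=.2); st('up')
bot.move_to([.5,.15,.25],down(ST[2]+np.pi/2-np.pi)); st()
for n in('top','scene'):
    s=vision.snapshot(n);pickle.dump(s,open(n+'2.pkl','wb'));cv2.imwrite(f'pics/p_{n}.png',s['image'][:,:,::-1])
s=pickle.load(open('top2.pkl','rb'))
cv2.imwrite('pics/pm.png',cv2.resize(s['image'][245:325,95:185,::-1],None,fx=7,fy=7,interpolation=2))
```

```text
over mat t 6.64 p [0.439  0.3031 0.2   ] F [-0.  0. -1.] g 0.149
 t 7.44 p [0.4391 0.3036 0.0707] F [ 0.4 -0.8 -1.6] g 0.153
down t 8.1 p [0.4382 0.3036 0.0492] F [-0.4  0.5 -0.1] g 0.151
released t 8.67 p [0.4383 0.3036 0.0495] F [0.2 0.1 0.2] g 0.446
up t 9.57 p [0.4378 0.3033 0.1992] F [ 0.4  0.1 -1.1] g 0.45
 t 10.98 p [0.4997 0.1502 0.2494] F [-0.   0.3 -0.1] g 0.448
```

View pics/p_top.png

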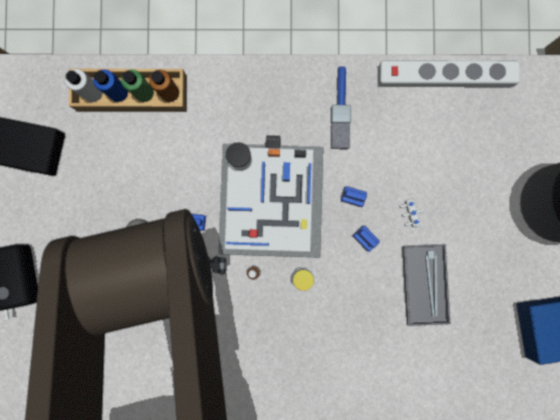

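View pics/p_scene.png

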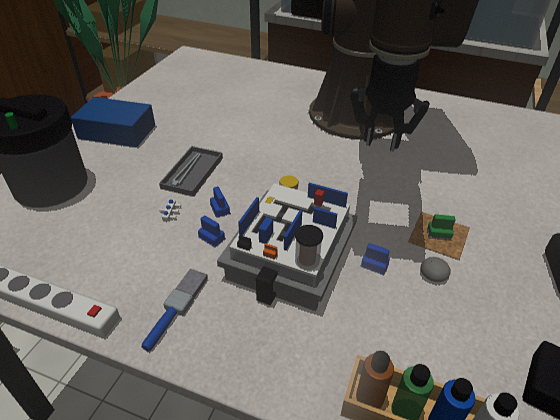

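View pics/pm.png

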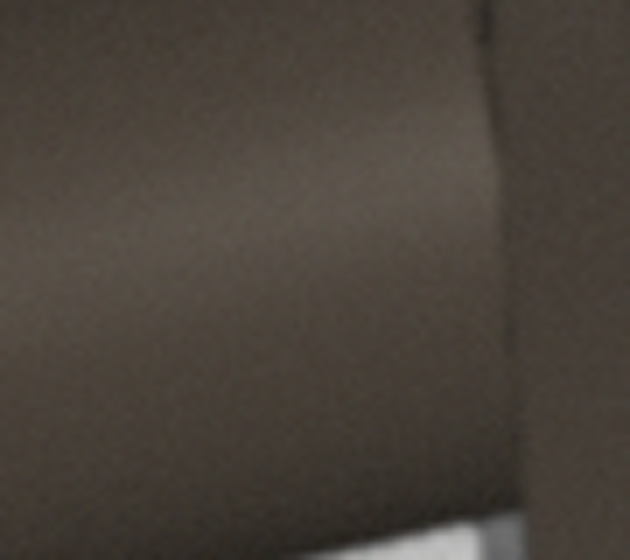

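Cleaner is upright, centred on the mat (scene (441,227)). The whole slot is now visible, so I'll refine the fit with it.

Run:
```python
from h import *
s=pickle.load(open('top2.pkl','rb'))
K=8
im=cv2.resize(s['image'][:,:,::-1],None,fx=K,fy=K,interpolation=2)
def dr(P,z,col):
    q=proj(s,np.array([w(a,b,z) for a,b in P])); cv2.polylines(im,[((q+.5)*K-.5).round().astype(int)],False,col,1)
h=6.5
dr([(-57-h,60+h),(-57-h,30-h),(-57+22-h,30-h),(-35-h,-42-h),(-35+h,-42-h),(-35+h,-20-h),(13-h,-20-h),(13-h,-46-h),(58+h,-46-h),(58+h,-46+h),(13+h,-46+h),(13+h,6-h),(58+h,6-h),(58+h,6+h),(13-h,6+h),(13-h,-20+h),(-35+h,-20+h),(-35+h,30+h),(-57+h,30+h),(-57+h,60+h),(-57-h,60+h)],.095,(0,0,255))
dr([(-65,32),(-49,32),(-49,48),(-65,48),(-65,32)],.133,(0,255,255))
cv2.imwrite('pics/ov3.png',im[1330:1930,1880:2560])
```

```text
(no output)
```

View pics/ov3.png

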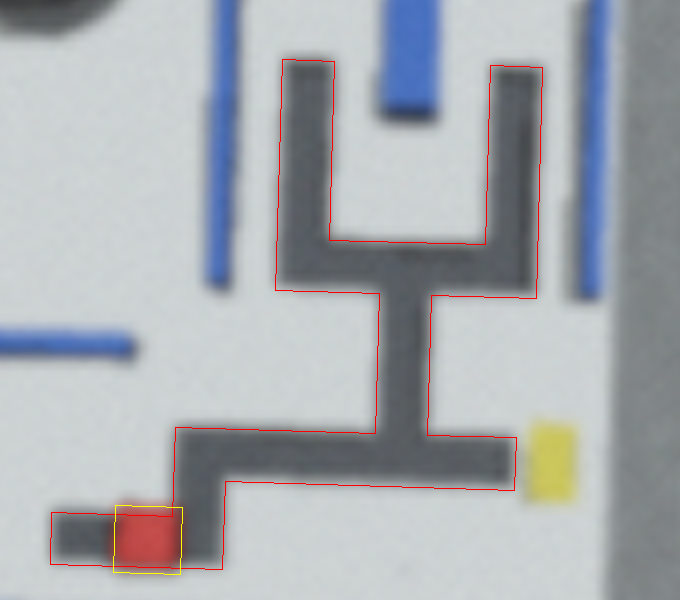

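Run:
```python
from h import *
q=down(ST[2]-np.pi/2); z=.124
bot.move_to(w(-57,40,.2),q); st('above')
bot.move_linear(w(-57,40,z),vel=.1); st('down')
effector.command_gripper(0.); st('grip')
bot.move_linear(w(-57,30,z),vel=.04); st('bend1')
bot.hold(.2);st()
s=vision.snapshot('top');cv2.imwrite('pics/l1.png',cv2.resize(s['image'][150:270,200:340,::-1],None,fx=5,fy=5))
s=vision.snapshot('scene');cv2.imwrite('pics/l1s.png',cv2.resize(s['image'][130:330,180:400,::-1],None,fx=3,fy=3,interpolation=2))
```

```text
above t 11.63 p [0.5504 0.0542 0.1995] F [ 0.2  0.2 -0.9] g 0.448
down t 12.54 p [0.5509 0.0548 0.1245] F [-1.2  0.3 -0.8] g 0.45
grip t 12.87 p [0.5511 0.0546 0.1248] F [-0.3  0.8  5.7] g 0.176
bend1 t 13.27 p [0.5508 0.0444 0.1248] F [-0.7 -0.3  6. ] g 0.176
 t 13.47 p [0.5508 0.0445 0.1248] F [-0.6 -0.7  6.1] g 0.175
```

View pics/l1s.png

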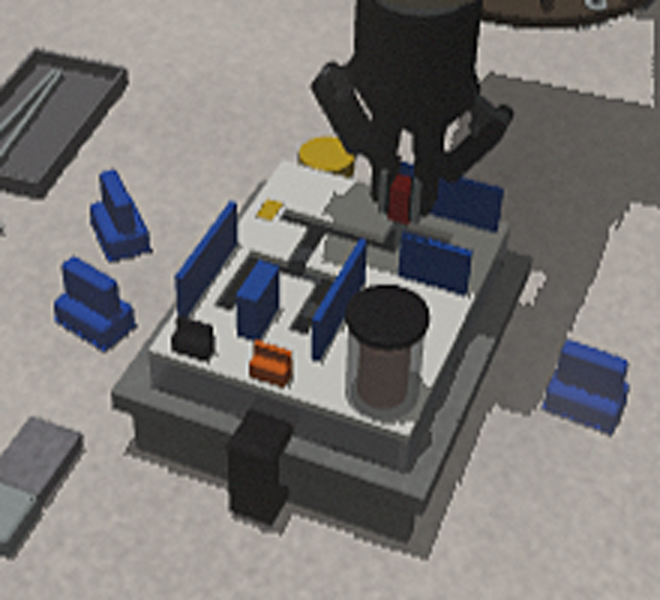

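Knob is held between the fingers (crop (400,198)), lateral forces are below 1 N. I'll continue to the notch, checking forces at each leg.

```bash
cat >> h.py <<'E'
def legs(L,z,v=.05,lim=25):
    for a,b in L:
        bot.move_linear(w(a,b,z),vel=v); o=st(f'({a},{b})')
        d=o['position']-w(a,b,z)
        if np.hypot(*o['ft_force'][:2])>lim or np.hypot(*d[:2])>.003: print('STOP',d); raise SystemExit
E
python3 - <<'E'
from h import *
z=.124
legs([(-46,30),(-35,30),(-35,10),(-35,-15),(-35,-42)],z)
effector.command_gripper(.4); st('open')
s=vision.snapshot('scene');cv2.imwrite('pics/l2s.png',cv2.resize(s['image'][130:330,180:400,::-1],None,fx=3,fy=3,interpolation=2))
bot.move_linear(w(-35,-42,.18),vel=.12); st('up')
bot.hold(.3)
s=vision.snapshot('scene');cv2.imwrite('pics/l3s.png',cv2.resize(s['image'][130:330,180:400,::-1],None,fx=3,fy=3,interpolation=2))
E
```

```text
(-46,30) t 13.93 p [0.5621 0.0443 0.1247] F [ 2.1 -0.3  8.7] g 0.177
(-35,30) t 14.3 p [0.573  0.044  0.1247] F [ 0.9 -0.7  9.6] g 0.174
(-35,10) t 14.85 p [0.5722 0.0237 0.1247] F [ 0.  -0.6  7.4] g 0.171
(-35,-15) t 15.5 p [ 0.5715 -0.0012  0.1248] F [-0.8 -0.   7.6] g 0.179
(-35,-42) t 16.19 p [ 0.5707 -0.0282  0.1247] F [ 0.2 -0.9  8. ] g 0.171
open t 16.52 p [ 0.5701 -0.0279  0.1239] F [-0.2 -0.6 -0.2] g 0.398
up t 17.18 p [ 0.57   -0.0279  0.1797] F [-0.2  0.6 -1. ] g 0.397
```

View pics/l2s.png

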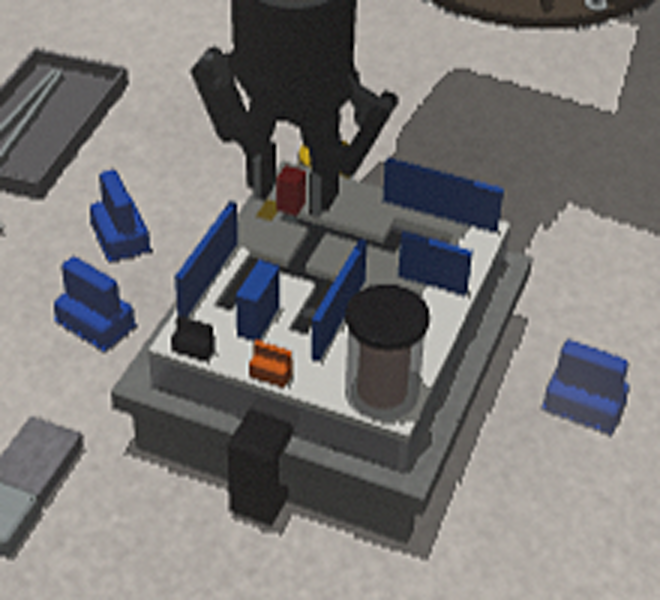

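View pics/l3s.png

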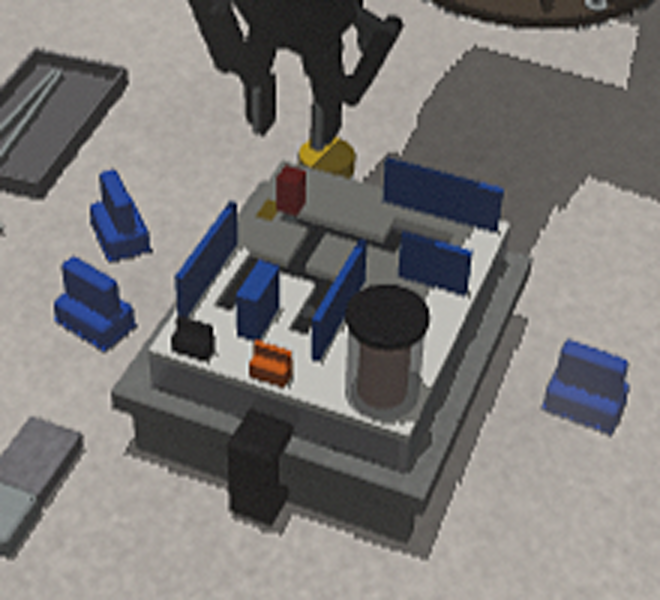

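Run:
```python
from h import *
bot.hold(.7); bot.move_to(w(-35,-42,.2),down(ST[2])); st('turned')
s=vision.snapshot('scene')
im=cv2.resize(s['image'][160:230,240:320,::-1],None,fx=8,fy=8,interpolation=2)
c=[(-43,-50),(-27,-50),(-27,-34),(-43,-34),(-43,-50)]
for z in(.103,.133):
    q=proj(s,np.array([w(a,b,z) for a,b in c]))-[240,160]
    cv2.polylines(im,[((q+.5)*8-.5).round().astype(int)],False,(0,255,255),1)
cv2.imwrite('pics/n.png',im)
```

```text
turned t 19.69 p [ 0.5703 -0.0279  0.2   ] F [-0.2  1.1  0.5] g 0.4
```

View pics/n.png

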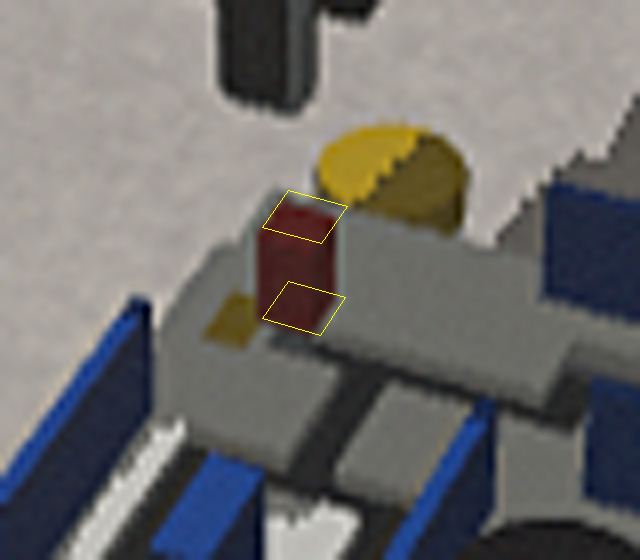

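The lever sits in the notch next to the yellow patch, within about 1 px of the prediction. Regrasp with the fingers along x and run it home.

Run:
```python
from h import *
z=.124
bot.move_linear(w(-35,-42,z),vel=.1); st('down')
effector.command_gripper(0.); st('grip')
legs([(-35,-30),(-35,-20),(-10,-20),(13,-20),(13,-8),(13,6),(35,6),(58,6)],z)
bot.hold(.2);st()
s=vision.snapshot('scene');cv2.imwrite('pics/e1.png',cv2.resize(s['image'][130:330,180:400,::-1],None,fx=3,fy=3,interpolation=2))
```

```text
down t 20.65 p [ 0.5706 -0.028   0.1245] F [-0.5 -1.   0.6] g 0.401
grip t 20.95 p [ 0.5708 -0.028   0.1248] F [0.5 0.  6.4] g 0.175
(-35,-30) t 21.34 p [ 0.5712 -0.0157  0.1248] F [-1.4  0.6  6.8] g 0.177
(-35,-20) t 21.69 p [ 0.5715 -0.0057  0.1248] F [-0.1  0.4  6.9] g 0.177
(-10,-20) t 22.34 p [ 0.5967 -0.0066  0.1248] F [0.3 0.5 5.6] g 0.176
(13,-20) t 22.95 p [ 0.6196 -0.0073  0.1247] F [ 0.7 -0.8  5.7] g 0.175
(13,-8) t 23.34 p [0.6198 0.005  0.1247] F [1.  0.  6.7] g 0.17
(13,6) t 23.77 p [0.6202 0.019  0.1247] F [0.3 0.5 6.3] g 0.173
(35,6) t 24.37 p [0.6422 0.0181 0.1246] F [0.9 0.8 5.9] g 0.169
(58,6) t 24.98 p [0.6651 0.0175 0.1245] F [0.5 0.  6.2] g 0.174
 t 25.18 p [0.665  0.0174 0.1245] F [0.4 0.4 6.8] g 0.172
```

View pics/e1.png

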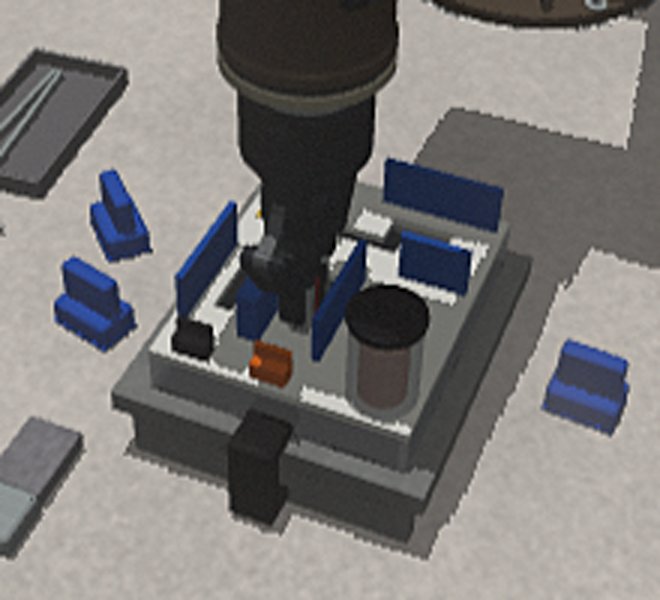

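Run:
```python
from h import *
effector.command_gripper(.35); st('open')
bot.move_linear(w(58,6,.24),vel=.12); st('up')
bot.move_to([.45,-.25,.3],down(ST[2])); bot.hold(.3); st('away')
for n in('top','scene'):
    s=vision.snapshot(n);cv2.imwrite(f'pics/f_{n}.png',s['image'][:,:,::-1])
    if n=='top':
        im=cv2.resize(s['image'][:,:,::-1],None,fx=6,fy=6,interpolation=2)
        for c,z in(([(50,-2),(66,-2),(66,14),(50,14),(50,-2)],.133),):
            q=proj(s,np.array([w(a,b,z) for a,b in c]));cv2.polylines(im,[((q+.5)*6-.5).round().astype(int)],False,(0,255,255),1)
        cv2.imwrite('pics/f_c.png',im[840:1440,1290:1960])
        cv2.imwrite('pics/f_m.png',im[1470:1950,570:1110])
```

```text
open t 25.52 p [0.6643 0.0174 0.1238] F [ 0.4 -0.2  0.4] g 0.349
up t 26.64 p [0.6641 0.0175 0.2391] F [-0.3 -0.2  1. ] g 0.348
away t 28.25 p [ 0.4504 -0.2496  0.2998] F [ 0.4 -0.1 -0.6] g 0.347
```

View pics/f_top.png

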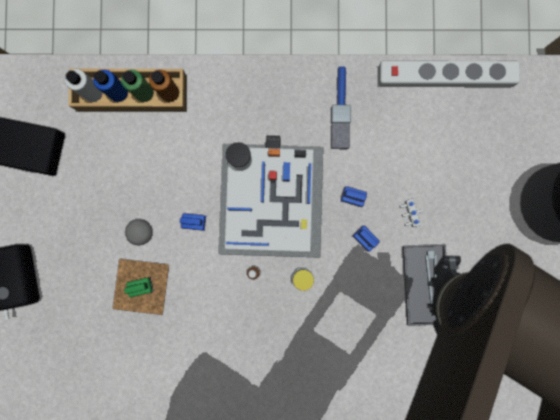

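View pics/f_c.png

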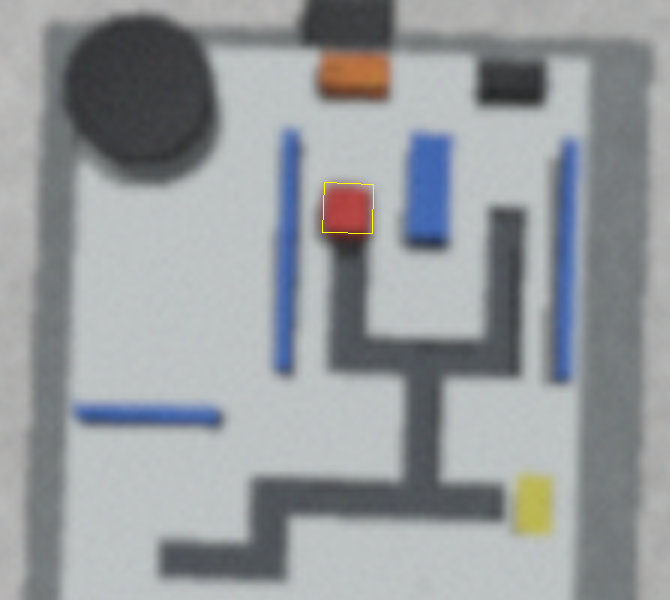

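View pics/f_m.png

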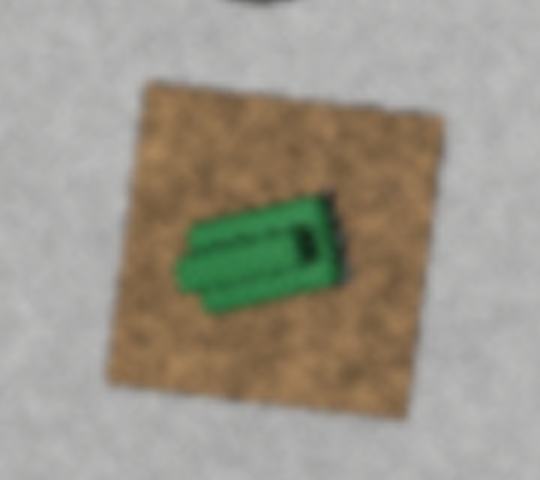

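View pics/f_scene.png

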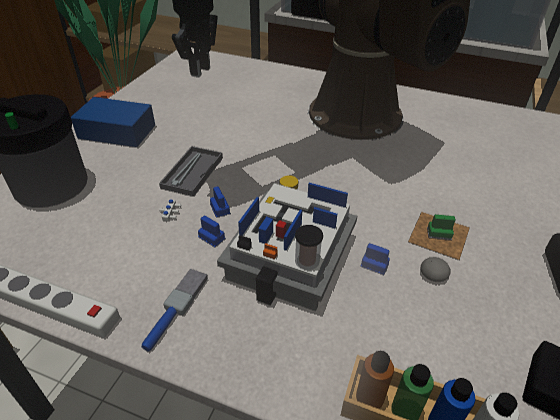

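Run:
```python
from h import *
order.job_done(); st('done')
```

```text
the job is handed in; nothing more can be done
the job is handed in; nothing more can be done
```

The job is done and handed in at about 28 s on the robot's clock, well under the 64 s limit.

- **Cleaner:** I lifted it off the gate and set it down upright on the cork mat. In the last top picture its centre is about 3 mm from the mat's.
- **Portion notch:** I ran the lever leg by leg into the notch and let go of it for about 4 s. A scene-camera check put the knob within about 1 px, roughly 1–2 mm, of its expected place. That offset is about the size of the calibration error.
- **Orange branch:** I took the lever again turned a quarter and ran it through the junction and fork to the end of the left branch, which the orange clip marks. In the last top picture the knob is within about 1 mm of its expected end position. It never entered the black branch.
- **Forces and other things:** Sideways forces read about 2 N or less at every leg end. The readings also showed 6–10 N vertical while the lever was gripped. By eye in the final pictures nothing else has moved, though the arm partly covered the tray in the top view; the scene view shows the tweezers still in place. The arm stands clear with nothing touched.

No check failed. The only small disagreement was in the station fit, whose residuals were up to about 2 mm, from blur and camera calibration.

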